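Hang the balance readout on its stud stand and secure it

TASK

Lift the balance readout out of its rack by the tab on top, hang it on the upright stand so that both stud heads pass through its keyholes and it slides fully down behind them, then turn the stand's catch over the top edge of the readout's plate so that it cannot lift off. Leave the timer, the sample jar and the large weight where they stand.

Things in the scene. Friction and masses are not known exactly. Their poses are not given: they have to be found in the camera images.
- readout_tab (a point): Grip point of the readout, the thing to hang (about 0.35 kg): in the middle of the black tab on its top edge. The tab is 44 mm wide (y), 12 mm thick (x), 45 mm high; the point is 25 mm above the plate's top edge and 155 mm above its lower edge. Axes: x through the plate from its front (housing side) to its back, y to the left seen from the front, z up.
- readout_plate (a point): Centre of the readout's aluminium plate, 140 wide (y), 130 high (z), 5 mm thick (x), 90 mm below readout_tab. A white display housing, 104 mm wide, stands 24 mm out of its front, 18 to 62 mm above the lower edge. Same axes.
- seat_left (a point): Locked place in the left (+y) keyhole: where the stud's axis lies when fully home; mid-thickness of the plate, 106 mm above its lower edge, 40 mm left of its middle (49 mm below readout_tab). The keyhole is a 24 mm wide eight-sided entry hole centred 22 mm below this point, with a 12 mm wide slot leading straight up from it, ending 4 mm above this point. Same axes.
- seat_right (a point): The same for the right keyhole, 40 mm right (-y) of the plate's middle.
- stud_left (a point): Left stud of the stand, on its axis, 4 mm in front of the upright panel, 136 mm above the bench: where seat_left lies when home. A level steel pin, shank 8 mm, head 18 mm diameter and 4 mm thick, its underside 8 mm in front of the panel (3 mm play for the plate). Axes: x into the panel (the readout is brought on along +x), y left, z up.
- stud_right (a point): Right stud, 80 mm to the right (-y) of the left one; otherwise the same.
- stand: The stand, fixed to the bench: panel 210 mm wide (y), 8 mm thick, top edge 150 mm above the bench, on a base plate 12 mm high that reaches 70 mm before and 60 mm behind the panel's front face. Origin: on the bench under the middle of the panel's front face. Axes as the studs.
- catch_pivot (a point): Pivot of the catch: on an ear at the panel's left end (ear 30 mm wide, up to 182 mm above the bench), 5 mm in front of the panel's face, 90 mm left of the panel's middle, 169 mm above the bench. Axes as the studs.
- catch (a joint): Angle of the catch, a dark steel bar 56 mm long from its pivot, 12 mm wide, 8 mm thick: 0 = straight up, negative = leaning outward (left; stop at -0.6), positive = tipped inward, pi/2 = level to the right at its stop, lower edge 3 mm above the top of a fully seated plate. Slight friction (about 1 N at its end); stays where left. Starts near upright.
- catch_tip (a point): Free end of the catch bar, on its centre line.
- rack_slot (a point): Floor of the rack's slot (8 mm above the bench), at its middle; the readout's plate stands on it, its side edges held in two end channels 72 mm high above this floor with 1 to 2 mm of play, so it comes out straight upward. The rack is fixed, 110 x 176 mm, same axes as the readout standing in it.
- timer_mid (a point): Centre of a white lab timer, 62 x 66 x 19 mm, lying on the bench; to be left alone.
- jar_mid (a point): Centre of a white sample jar with a white lid, 59 mm diameter, 68 mm high, on the bench; to be left alone.
- weight_large_mid (a point): Centre of a large grey metal weight with a knob, 38 mm diameter, 58 mm high, on the bench; to be left alone.
There are look-alikes about, which are no part of the job. Of the things that look like the part that bears readout_tab, the larger one is meant.

How it is judged:
On the way, in this order (a step that is already met when the one before it is completed fails the run):
1. the readout hangs home on both studs with the catch still open (distance between seat_left and stud_left below 0.006 m and distance between seat_right and stud_right below 0.006 m and value of joint catch below 1.2 rad), for 0.2 s.
2. the catch is turned over the plate's top edge (value of joint catch above 1.35 rad), for 0.2 s.
At the end, for the whole second after the job is handed in: Both keyhole seats within 6 mm of their studs (the plate fully down behind both heads), the catch turned down over the plate's top edge to more than 1.35 rad (level within about 13 degrees), and the readout at rest (distance between seat_left and stud_left below 0.006 m and distance between seat_right and stud_right below 0.006 m and value of joint catch above 1.35 rad and linear speed of readout below 0.02 m/s); the robot touches nothing.
It fails at once if the timer, the jar or the large weight is moved by more than 30 mm (distance of any of timer_mid, jar_mid, weight_large_mid from where it was at the start of the episode above 0.03 m).
It also fails if it takes over 61 s, if anything falls off the work surface, if the arm or the gripper's body presses on something with over 40 N, if the wrist force passes 120 N, or if a joint passes its speed limit or range.

ROBOT

A 6-joint arm with a two-finger parallel gripper is mounted at the origin on a cart in front of the work surface, level with it; the furniture and walls round the work are solid. World frame = base frame: x ahead of the robot, y to its left, z up, the work surface at z = 0. Lengths are in m, angles in rad, forces in N, time in s.
With the tool pointing down it reaches from about 0.35 to 0.95 m from the base axis. Payload 17.4 kg.
Tool frame: the origin (TCP) lies at the very end of the fingers, on their centre line; the grasp point (between the pads) lies 19 mm behind it; z points along the fingers, x is the direction in which the jaws open and shut, and the axes are right-handed (so a half turn about z gives the same grasp; the last joint's range is limited). The gripper opens to 93 mm and grips with 3 to 60 N. Pads are 15 mm wide; open, the fingers measure 128 mm over their backs; the gripper's body (75 mm by 188 mm) begins 65 mm behind the grasp point.
Start: joints at [-1.199, 0.116, 1.442, -0, 1.584, -0.038], TCP at [0.269, -0.619, 0.219] pointing down, gripper open.
Joint ranges: [-2.83, 2.83], [-0.83, 2.19], [0.07, 2.5], [-1.14, 4.28], [0.01, 3], [-2.97, 2.97]. Speed limits (rad/s): [1.89, 1.89, 2.22, 3.14, 3.14, 3.14].

INTERFACE

Orientations are given as a rotation vector (axis times angle).
In Python, from bench import telemetry, imaging, arm gives the robot as it stands.
- The arm moves only by the shell command python3 -m crank 'ROWS' [FORCE]. ROWS is JSON, a list that holds one entry, the list of rows, each a list of 7 numbers: the shift along the tool's x, y, z in mm, then the turn, a rotation vector about the tool's x, y, z in rad, then the closure in counts, from 0 (fully open) to 255 (shut). A call has exactly 10 rows; each row shifts and turns the pose as measured when the row begins, along the tool's axes as they then stand; what a row does not reach is not made up. A row lasts 1/12 s, in which the tool goes at most 41.7 mm and 7.16 degrees, less where a joint would pass 70% of its speed; a pose out of reach is approached as far as the arm can. A call with a gripper value outside its range is refused whole. The fingers move at their own pace and stop on an object; FORCE is the grip in N (left out, the last holds). Time passes only in rows, so rows that do not move let the fingers close, or fill a call up. It gives the time, the measured TCP pose, the force and the opening at its end, in the units of the state.
- telemetry.sense(): the state, without advancing time (a new reading comes with each control period).
- imaging.get_image(name): name is "side" or "top" or "wrist"; returns the picture (384x512x3 uint8, blue, green, red); there is no depth.
- imaging.get_calibration(name): a dict with "mtx" (3x3 intrinsics, pixels), "k1" (the pictures are not rectified: a ray, as slopes to the right and down, at radius r is drawn at 1 + k1 r^2 times it, then the intrinsics apply), "view" (4x4, takes a point from world to camera coordinates). Camera axes: x right, y up, looking along -z (the intrinsics and any distortion apply to the point x, -y, -z); pixel columns grow to the right and rows downward; lengths in m; the calibration is good to about 2 mm. A picture is of the moment at which its call begins: read the wrist's pose just before it. get_calibration takes no time and is no camera call; for the wrist camera it gives the pose at the moment of the call.
- arm.finish_job(): hands the job in, once; it reports no verdict.
The state is a dict: "time": time; "q": joint angles; "qd": joint speeds; "tau": joint torques, N m; "tcp_pos": TCP position; "eef_rot": TCP orientation; "contact_force": force on the tool from outside, world axes, zero at the start; "wrist_torque": the same for the moment, N m; "width": finger opening in m.
Only numpy, scipy, OpenCV 4.12 (cv2) and the standard library are available. Lean on these libraries where they do the work, as an engineer would, in place of code of your own. Each camera call takes 0.05 s, during which the arm holds its last target. There are 200 camera calls.

## Working session

There is one attempt and no reset: what is moved stays moved. The work goes in short steps, Python scripts to look and compute and a shell command to move; the robot and the scene stay as the last step left them, time stands still between calls to the robot, and variables do not carry over. Pictures are saved under pics/ and viewed, on a budget of 10 in all, crops included, one or two more only if the job needs it, and the job is handed in when it is done.

```bash
mkdir -p pics; ls; python3 - <<'E'
from bench import telemetry, imaging
import cv2,numpy as np
s=telemetry.sense();print({k:np.round(v,3).tolist() for k,v in s.items()})
for n in("side","top"):
    im=imaging.get_image(n);cv2.imwrite(f'pics/{n}0.png',im)
    cv2.imwrite(f'pics/{n}0b.png',cv2.resize(im,(800,600),interpolation=cv2.INTER_CUBIC))
    c=imaging.get_calibration(n);print(n,np.round(c['mtx'],1).tolist(),c['k1'],np.round(c['view'],3).tolist())
E
```

```text
pics
{'time': 0.0, 'q': [-1.199, 0.116, 1.442, -0.0, 1.584, -0.038], 'qd': [-0.002, 0.001, -0.001, -0.001, -0.0, -0.002], 'tau': [-0.0, -72.125, -62.261, 0.078, 0.024, -0.0], 'tcp_pos': [0.269, -0.619, 0.218], 'eef_rot': [-2.626, 1.723, 0.001], 'contact_force': [-0.794, 0.106, -0.093], 'wrist_torque': [-0.005, 0.007, 0.04], 'width': 0.093}
side [[358.2, 0.0, 259.5], [0.0, 358.2, 190.7], [0.0, 0.0, 1.0]] -0.10586973430744898 [[-0.917, -0.399, -0.0, 0.489], [0.243, -0.558, 0.794, -0.232], [-0.317, 0.728, 0.608, -0.848], [0.0, 0.0, 0.0, 1.0]]
top [[398.3, 0.0, 260.5], [0.0, 398.3, 195.8], [0.0, 0.0, 1.0]] -0.04611921279072205 [[0.025, -0.999, 0.023, -0.019], [0.99, 0.028, 0.136, -0.526], [-0.136, 0.019, 0.991, -1.262], [0.0, 0.0, 0.0, 1.0]]
```

View pics/side0b.png

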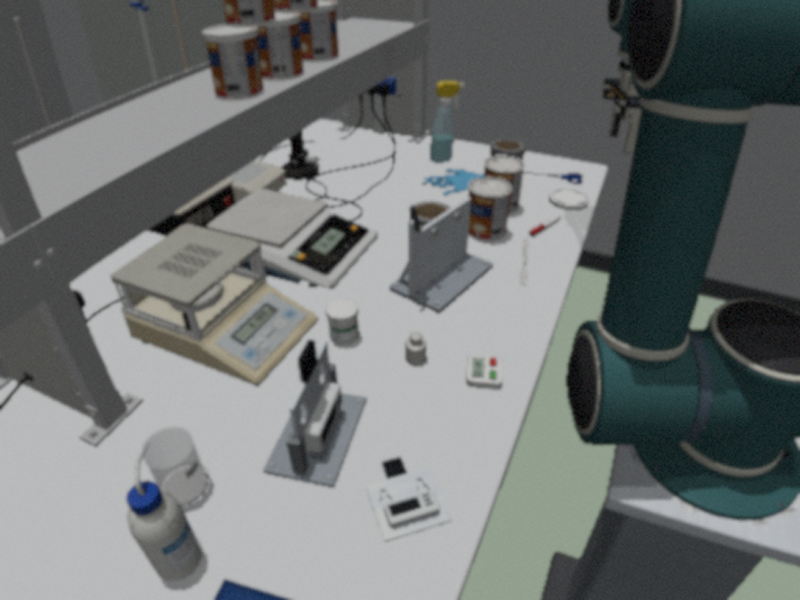

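View pics/top0b.png

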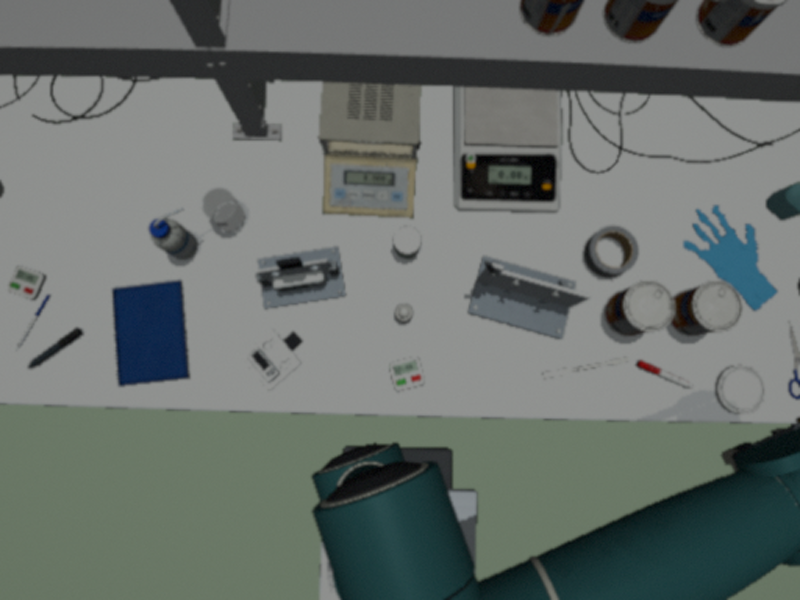

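The side view shows the readout in its rack at about (315,410), with the lying look-alike at (405,495) and the stand at (440,250). In the top view, the rack is at (300,275) and the stand at (525,295). I'll enlarge the rack and stand in both views.

```bash
python3 - <<'E'
import cv2,numpy as np
t=cv2.imread('pics/top0.png');s=cv2.imread('pics/side0.png')
def crop(im,x,y,w,h):
    o=cv2.resize(im[y:y+h,x:x+w],(400,300),interpolation=cv2.INTER_CUBIC)
    f=400/w
    for i in range(0,w,10):
        cv2.line(o,(int(i*f),0),(int(i*f),6),(0,0,255),1);cv2.putText(o,str(x+i),(int(i*f),16),0,.3,(0,0,255),1)
    for i in range(0,h,10):
        cv2.line(o,(0,int(i*f)),(6,int(i*f)),(0,0,255),1);cv2.putText(o,str(y+i),(8,int(i*f)+4),0,.3,(0,0,255),1)
    return o
a=np.hstack([crop(t,150,145,80,60),crop(t,295,155,88,66)])
b=np.hstack([crop(s,150,208,136,102),crop(s,235,122,100,75)])
cv2.imwrite('pics/m1.png',np.vstack([a,b]))
E
```

```text
(no output)
```

View pics/m1.png

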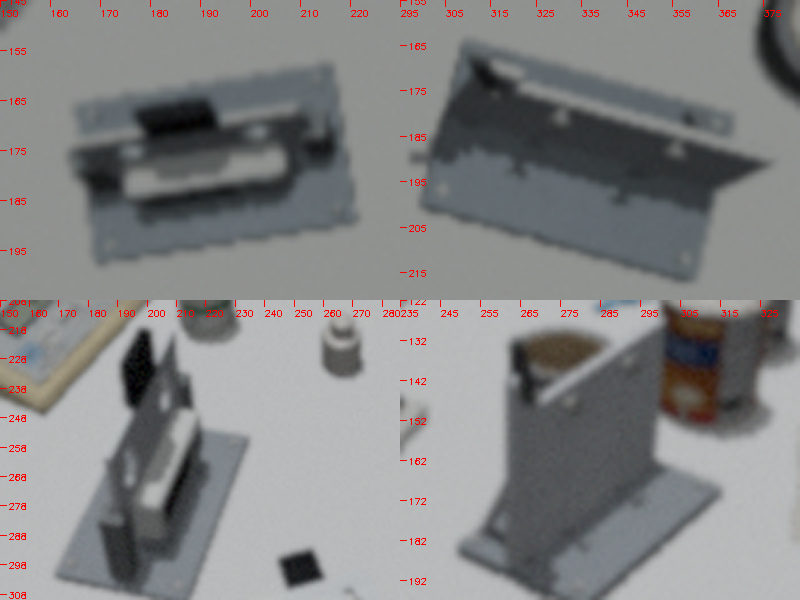

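Rack, tab and stand features are clear in the enlarged crops. I'll fit the x, y and yaw of each with both cameras.

```bash
cat > lib.py <<'E'
import numpy as np,cv2
from scipy.optimize import least_squares
from scipy.spatial.transform import Rotation as R
from bench import telemetry, imaging
def proj(c,P):
    P=np.atleast_2d(P);V=np.array(c['view']);p=P@V[:3,:3].T+V[:3,3]
    u=np.c_[p[:,0],-p[:,1]]/-p[:,2:];u=u*(1+c['k1']*(u**2).sum(1,keepdims=True))
    K=np.array(c['mtx']);return u*[K[0,0],K[1,1]]+[K[0,2],K[1,2]]
def w(pose,P):
    x,y,a=pose;P=np.atleast_2d(P)/1000.;c,s=np.cos(a),np.sin(a)
    return np.c_[x+c*P[:,0]-s*P[:,1],y+s*P[:,0]+c*P[:,1],P[:,2]]
def fit(obs,x0,free=3):  # obs: (cam calib, model mm, px)
    f=lambda v:np.concatenate([(proj(c,w(v,m))-p).ravel() for c,m,p in obs])
    r=least_squares(f,x0,loss='soft_l1');return r.x,f(r.x).reshape(-1,2)
E
cat > f1.py <<'E'
from lib import *
T,S=[imaging.get_calibration(n) for n in('top','side')]
rack=[(T,(55,88,8),(165,166)),(T,(55,-88,8),(216.4,158)),(T,(-55,-88,8),(221.4,188.6)),(T,(-55,88,8),(169.4,197.6)),
(S,(-55,-88,8),(234.3,254.6)),(S,(55,88,8),(168.7,302.2)),(S,(-55,88,8),(214.6,310)),
(T,(0,70,138),(164,175.4)),(T,(0,-70,138),(212,166.6)),(S,(0,70,138),(187.4,262.4)),(S,(0,-70,138),(209.5,219.9))]
stand=[(T,(-70,105,12),(299.4,200.5)),(T,(-70,-105,12),(359.9,216.6)),(T,(60,-105,12),(368.3,181)),(T,(60,105,12),(309.3,164.2)),
(S,(60,105,12),(249.5,185)),(S,(-70,-105,12),(315,169.5)),(S,(-70,105,12),(283.7,198)),
(T,(0,-105,150),(376.8,190.9)),(S,(0,-105,150),(300.5,129.5)),
(S,(-10,40,136),(278,147.5)),(S,(-10,-40,136),(292,133.2)),(T,(-10,40,136),(330.6,180.3)),(T,(-10,-40,136),(355.7,188))]
for n,o,x0 in(('rack',rack,(.55,.25,.1)),('stand',stand,(.55,-.25,-.2))):
    p,r=fit(o,x0);print(n,p.round(4));print(r.round(1).tolist())
E
python3 f1.py
```

```text
rack [0.5836 0.2228 0.1989]
[[-0.6, 0.6], [-0.2, -0.1], [-0.0, 1.1], [-0.4, 1.0], [1.0, -1.2], [0.4, -1.1], [0.2, 0.4], [-0.5, -1.2], [-2.6, -0.1], [-0.5, -0.8], [-1.1, -2.5]]
stand [ 0.5615 -0.2524 -0.2309]
[[-0.2, 0.1], [0.4, 0.1], [0.4, -1.5], [-0.8, -0.6], [-1.1, -2.3], [0.5, -2.2], [-2.0, -0.3], [0.9, -0.5], [0.4, -3.7], [0.7, 0.7], [0.7, 4.8], [-1.1, 1.8], [-0.7, 0.8]]
```

```bash
cat >> lib.py <<'E'
def st():
    s=telemetry.sense();r=R.from_rotvec(s['eef_rot']);return s,np.array(s['tcp_pos']),r
def togo(target,yaw):   # yaw: world heading of tool x, tool down
    s,p,r=st();g=R.from_matrix(np.c_[[np.cos(yaw),np.sin(yaw),0],[np.sin(yaw),-np.cos(yaw),0],[0,0,-1]])
    d=np.array(target)-p
    print('t',round(s['time'],2),'pos',p.round(4),'yaw',round(float(np.arctan2(*r.as_matrix()[1::-1,0])),4),'F',np.round(s['contact_force'],1),'w',round(s['width'],4))
    print('shift mm cur axes',(r.inv().apply(d)*1e3).round(1),'in goal axes',(g.inv().apply(d)*1e3).round(1),'turn',(r.inv()*g).as_rotvec().round(4))
E
python3 - <<'E'
from lib import *
s,p,r=st();c=imaging.get_calibration('wrist');V=np.array(c['view']);C=-V[:3,:3].T@V[:3,3]
print('cam in tool',r.inv().apply(C-p).round(3),'look in tool',r.inv().apply(-V[2,:3]).round(3),'right',r.inv().apply(V[0,:3]).round(2),np.round(c['mtx'],0).tolist(),c['k1'])
for nm,po,l in(('stand',(.5615,-.2524,-.2309),w((.5615,-.2524,-.2309),[(-150,0,330)])[0]),('rack',0,w((.5836,.2228,.1989),[(0,0,330)])[0])):
    print(nm,l); togo(l,(-.2309 if nm=='stand' else .1989)-np.pi/2)
E
```

```text
cam in tool [ 0.    -0.077 -0.167] look in tool [0.    0.281 0.96 ] right [ 1.  0. -0.] [[266.0, 0.0, 257.0], [0.0, 266.0, 189.0], [0.0, 0.0, 1.0]] -0.019351736153496064
stand [ 0.41548088 -0.21807194  0.33      ]
t 0.1 pos [ 0.2688 -0.619   0.218 ] yaw -1.161 F [-0.3 -0.3 -0.5] w 0.0931
shift mm cur axes [-309.4 -294.2 -111.7] in goal axes [-423.8  -51.  -112. ] turn [3.000e-04 1.000e-03 6.407e-01]
rack [0.5836 0.2228 0.33  ]
t 0.1 pos [ 0.2688 -0.619   0.218 ] yaw -1.161 F [-0.3 -0.3 -0.5] w 0.0931
shift mm cur axes [-646.8 -624.1 -111.4] in goal axes [-763.  -474.9 -112. ] turn [1.000e-04 1.000e-03 2.109e-01]
```

```bash
python3 - <<'E'
from lib import *
s,p,r=st();S=(.5615,-.2524,-.2309);T=w(S,[(-110,0,240)])[0];print(T)
y=-1.161;n=20
d=(T-p)/n*1e3
for k in range(n):
    print((d[0]*np.cos(y)+d[1]*np.sin(y)).round(), (d[0]*np.sin(y)-d[1]*np.cos(y)).round(),-d[2].round());y+=.125
E
```

```text
[ 0.45441931 -0.22722609  0.24      ]
-14.0 -16.0 -1.0
-12.0 -18.0 -1.0
-10.0 -19.0 -1.0
-7.0 -20.0 -1.0
-5.0 -21.0 -1.0
-2.0 -22.0 -1.0
1.0 -22.0 -1.0
3.0 -21.0 -1.0
6.0 -21.0 -1.0
9.0 -20.0 -1.0
11.0 -19.0 -1.0
13.0 -17.0 -1.0
15.0 -15.0 -1.0
17.0 -13.0 -1.0
19.0 -11.0 -1.0
20.0 -9.0 -1.0
21.0 -6.0 -1.0
21.0 -4.0 -1.0
22.0 -1.0 -1.0
22.0 2.0 -1.0
```

```bash
python3 -m crank '[[[-14,-16,-3,0,0,-0.125,0],[-12,-18,-3,0,0,-0.125,0],[-10,-19,-3,0,0,-0.125,0],[-7,-20,-3,0,0,-0.125,0],[-5,-21,-3,0,0,-0.125,0],[-2,-22,-3,0,0,-0.125,0],[1,-22,-3,0,0,-0.125,0],[3,-21,-3,0,0,-0.125,0],[6,-21,-3,0,0,-0.125,0],[9,-20,-3,0,0,-0.125,0]]]'
python3 -m crank '[[[11,-19,0,0,0,-0.125,0],[13,-17,0,0,0,-0.125,0],[15,-15,0,0,0,-0.125,0],[17,-13,0,0,0,-0.125,0],[19,-11,0,0,0,-0.125,0],[20,-9,0,0,0,-0.125,0],[21,-6,0,0,0,-0.125,0],[21,-4,0,0,0,-0.125,0],[22,-1,0,0,0,-0.125,0],[22,2,0,0,0,-0.125,0]]]'
python3 -c "
from lib import *
togo([.4544,-.2272,.24],1.34)"
```

```text
time: 0.93
tcp_pos: [0.3612, -0.4163, 0.2435]
eef_rot: [-3.13, -0.142, 0.007]
contact_force: [1.4, -0.8, -0.2]
width: 0.0929
time: 1.77
tcp_pos: [0.456, -0.2088, 0.2431]
eef_rot: [-2.452, -1.945, -0.001]
contact_force: [1.1, -1.9, 0.6]
width: 0.0926
t 1.77 pos [ 0.456  -0.2088  0.2431] yaw 1.341 F [ 1.1 -1.9  0.6] w 0.0926
shift mm cur axes [-18.3   2.7   2.9] in goal axes [-18.2   2.6   3.1] turn [-0.009  -0.0082  0.001 ]
```

```bash
cat >> lib.py <<'E'
import json
def snap(tag,n='wrist'):
    c=imaging.get_calibration(n);im=imaging.get_image(n);cv2.imwrite(f'pics/{tag}.png',im)
    json.dump({k:np.array(v).tolist() for k,v in c.items()},open(f'pics/{tag}.json','w'))
    return c,im
def grid(im,x,y,wd,h,W,step=10):
    f=W/wd;o=cv2.resize(im[y:y+h,x:x+wd],None,fx=f,fy=f,interpolation=cv2.INTER_CUBIC)
    for i in range(0,wd,step): cv2.line(o,(int(i*f),0),(int(i*f),5),(0,0,255),1);cv2.putText(o,str(x+i),(int(i*f),15),0,.35,(0,0,255),1)
    for i in range(0,h,step): cv2.line(o,(0,int(i*f)),(5,int(i*f)),(0,0,255),1);cv2.putText(o,str(y+i),(7,int(i*f)+4),0,.35,(0,0,255),1)
    return o
E
python3 - <<'E'
from lib import *
imaging.get_image('side')
c,im=snap('w1')
cv2.imwrite('pics/w1v.png',grid(im,0,0,512,384,800,20))
S=(.5615,-.2524,-.2309);print(proj(c,w(S,[(-10,40,136),(-10,-40,136),(0,105,150),(0,-105,150),(-5,90,225),(-70,105,12),(-70,-105,12)])).round(1).tolist())
E
```

```text
[[272.0, 272.8], [204.1, 272.4], [329.3, 287.6], [145.1, 286.6], [335.7, 336.5], [309.5, 194.1], [175.1, 192.9]]
```

View pics/w1v.png

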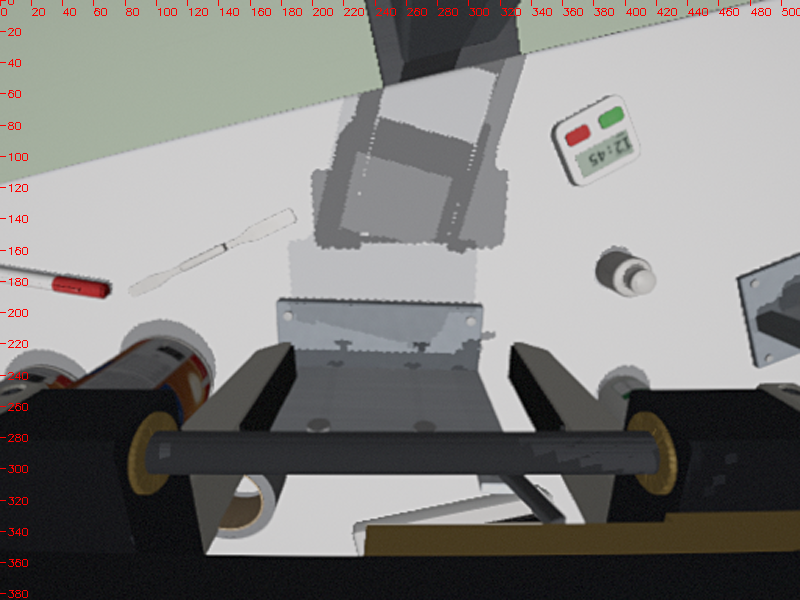

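The wrist view shows the stud heads at (271.4,272.6) and (203.5,272), within 0.6 px of the fit. The catch tip is near (358,333), leaning slightly outward. Next is the rack.

```bash
python3 -m crank '[[[36,5,0,0,0,-0.107,0],[36,5,0,0,0,-0.107,0],[36,5,0,0,0,-0.107,0],[36,5,0,0,0,-0.107,0],[35,21,0,0,0,0,0],[35,21,0,0,0,0,0],[35,21,0,0,0,0,0],[35,21,0,0,0,0,0],[35,21,0,0,0,0,0],[35,21,0,0,0,0,0]]]'
python3 - <<'E'
from lib import *
togo([.5836,.2228,.24],.1989+np.pi/2)
c=json.load(open('pics/w1.json'));exec(open('f1.py').read().split('for n,o')[0])
ow=[(c,(-12,40,136),(271.4,272.6)),(c,(-12,-40,136),(203.5,272)),(c,(-70,-105,12),(177.3,192.6)),(c,(-70,105,12),(308.5,195.2))]
for k in (1,4):
    p,r=fit(ow*k+(stand[:7] if k>1 else []),(.56,-.25,-.23));print(p.round(4),r[:4].round(1).tolist())
P=None
f=lambda a:(proj(c,w(p,[(-5,90-56*np.sin(a[0]),169+56*np.cos(a[0]))]))-[358,333]).ravel()
print('catch',least_squares(f,[0.]).x)
E
```

```text
time: 2.7
tcp_pos: [0.567, 0.1693, 0.2442]
eef_rot: [-1.99, -2.417, -0.002]
contact_force: [0.3, -1.4, 1.0]
width: 0.0927
t 2.7 pos [0.567  0.1693 0.2442] yaw 1.7637 F [ 0.3 -1.4  1. ] w 0.0927
shift mm cur axes [49.3 26.6  4.5] in goal axes [49.2 26.8  4.2] turn [-0.006  -0.0092 -0.006 ]
[ 0.5626 -0.2534 -0.2416] [[0.1, -0.0], [0.0, -0.5], [-2.1, 0.4], [0.9, 0.3]]
[ 0.5624 -0.2533 -0.2402] [[0.2, -0.2], [0.1, -0.6], [-2.2, 0.4], [0.9, 0.1]]
catch [-0.41575317]
```

```bash
python3 -m crank '[[[25,13,0,0,0,0,0],[24,13,3,0,0,0,0],[0,0,0,0,0,0,0],[0,0,0,0,0,0,0],[0,0,0,0,0,0,0],[0,0,0,0,0,0,0],[0,0,0,0,0,0,0],[0,0,0,0,0,0,0],[0,0,0,0,0,0,0],[0,0,0,0,0,0,0]]]'
python3 - <<'E'
from lib import *
togo([.5836,.2228,.24],.1989+np.pi/2)
c,im=snap('w2');cv2.imwrite('pics/w2v.png',grid(im,0,0,512,384,800,20))
print(proj(c,w((.5836,.2228,.1989),[(-6,22,183),(-6,-22,183),(6,22,183),(-2.5,70,138),(-2.5,-70,138),(-55,88,8),(-55,-88,8)])).round(1).tolist())
E
```

```text
time: 3.53
tcp_pos: [0.585, 0.2258, 0.2387]
eef_rot: [-2.0, -2.407, 0.003]
contact_force: [0.2, 0.4, 0.3]
width: 0.0928
t 3.53 pos [0.585  0.2258 0.2387] yaw 1.7548 F [0.2 0.4 0.3] w 0.0928
shift mm cur axes [-2.7 -2.  -1.3] in goal axes [-2.6 -2.  -1.3] turn [-0.0095 -0.0084 -0.0148]
[[278.9, 196.6], [228.8, 197.4], [278.8, 209.4], [321.0, 186.1], [187.0, 188.4], [313.7, 128.2], [193.4, 130.1]]
```

View pics/w2v.png

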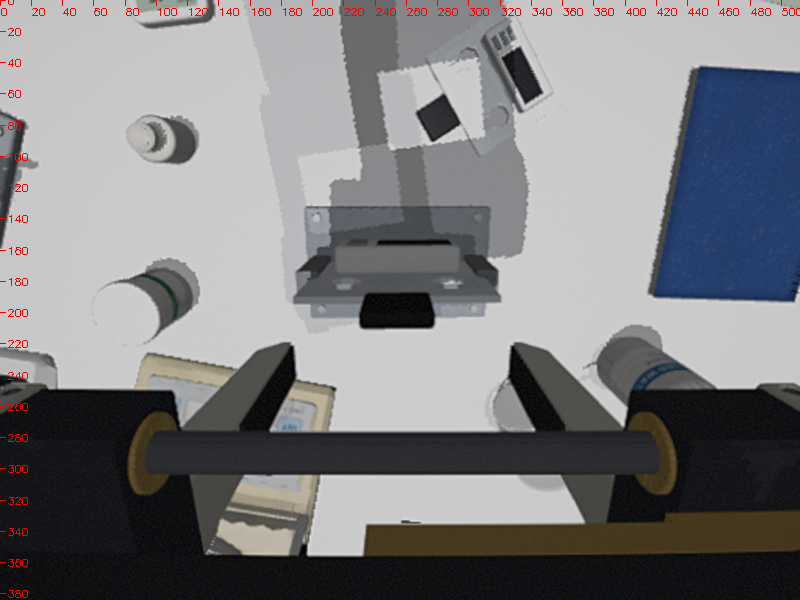

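The tab's top spans (231–278, 196–209), so its centre sits about 2 px left of the finger midline. The plate edges are level in the image, so the yaw already matches. Time to descend and grip.

```bash
python3 -m crank '[[[-2,-1,20,-0.009,-0.008,0,0],[0,0,22,0,0,0,0],[0,0,22,0,0,0,0],[0,0,20,0,0,0,0],[0,0,8,0,0,0,0],[0,0,2,0,0,0,0],[0,0,0,0,0,0,0],[0,0,0,0,0,0,255],[0,0,0,0,0,0,255],[0,0,0,0,0,0,255]]]' 40
python3 -m crank '[[[0,0,0,0,0,0,255],[0,0,0,0,0,0,255],[0,0,0,0,0,0,255],[0,0,0,0,0,0,255],[0,0,0,0,0,0,255],[0,0,0,0,0,0,255],[0,0,0,0,0,0,255],[0,0,0,0,0,0,255],[0,0,0,0,0,0,255],[0,0,0,0,0,0,255]]]' 40
python3 -c "
from lib import *
togo([.5836,.2228,.144],.184+np.pi/2)"
```

```text
time: 4.42
tcp_pos: [0.586, 0.2231, 0.1474]
eef_rot: [2.007, 2.411, 0.011]
contact_force: [-0.2, 0.1, 1.0]
width: 0.0776
time: 5.25
tcp_pos: [0.5868, 0.2235, 0.1501]
eef_rot: [2.006, 2.41, 0.015]
contact_force: [0.2, 0.0, -0.3]
width: 0.0435
t 5.25 pos [0.5868 0.2235 0.1501] yaw 1.7535 F [ 0.2  0.  -0.3] w 0.0435
shift mm cur axes [-0.1 -3.4  6.1] in goal axes [-0.1 -3.3  6.1] turn [ 0.0114 -0.0015 -0.0013]
```

Gripped, width 43.5 mm. Lifting straight up.

```bash
python3 -m crank '[[[0,0,-8,0,0,0,255],[0,0,-12,0,0,0,255],[0,0,-14,0,0,0,255],[0,0,-14,0,0,0,255],[0,0,-14,0,0,0,255],[0,0,-14,0,0,0,255],[0,0,-14,0,0,0,255],[0,0,-14,0,0,0,255],[0,0,-14,0,0,0,255],[0,0,-14,0,0,0,255]]]' 40
python3 - <<'E'
from lib import *
S=(.5624,-.2533,-.240)
for x in(-110,-4):
    print(w(S,[(x,0,0)])[0]);togo(w(S,[(x,0,280)])[0],S[2]+np.pi/2)
E
```

```text
time: 6.08
tcp_pos: [0.5835, 0.2224, 0.2956]
eef_rot: [2.007, 2.411, 0.012]
contact_force: [1.2, 1.3, -3.5]
width: 0.0439
[ 0.45555282 -0.22715271  0.        ]
t 6.08 pos [0.5835 0.2224 0.2956] yaw 1.7534 F [ 1.2  1.3 -3.5] w 0.0439
shift mm cur axes [-418.8 -207.6   13.2] in goal axes [-467.   -17.4   15.6] turn [ 0.0086 -0.0033  0.4226]
[ 0.55851465 -0.25234919  0.        ]
t 6.08 pos [0.5835 0.2224 0.2956] yaw 1.7534 F [ 1.2  1.3 -3.5] w 0.0439
shift mm cur axes [-462.3 -110.9   14. ] in goal axes [-467.    88.6   15.6] turn [ 0.0086 -0.0033  0.4226]
```

```bash
python3 -m crank '[[[-30,-17,0,0,0,0,255],[-36,-21,0,0,0,0,255],[-36,-20,0,0,0,0,255],[-36,-20,0,0,0,0,255],[-36,-20,0,0,0,0,255],[-36,-20,2,0,0,0,255],[-36,-14,2,0,0,0.106,255],[-36,-10,2,0,0,0.106,255],[-36,-8,2,0,0,0.106,255],[-36,-5,2,0,0,0.106,255]]]' 40
python3 - <<'E'
from lib import *
S=(.5624,-.2533,-.240)
for x in(-80,-4):
    togo(w(S,[(x,0,200)])[0],S[2]+np.pi/2)
E
```

```text
time: 6.92
tcp_pos: [0.4647, -0.1559, 0.3033]
eef_rot: [2.469, 1.931, 0.028]
contact_force: [1.2, 0.0, -2.4]
width: 0.0435
t 6.92 pos [ 0.4647 -0.1559  0.3033] yaw 1.3276 F [ 1.2  0.  -2.4] w 0.0435
shift mm cur axes [-72.3  36.6 103.3] in goal axes [-71.4  38.1 103.3] turn [ 0.0171 -0.0097 -0.0033]
t 6.92 pos [ 0.4647 -0.1559  0.3033] yaw 1.3276 F [ 1.2  0.  -2.4] w 0.0435
shift mm cur axes [-72.  112.5 104.6] in goal axes [-71.4 114.1 103.3] turn [ 0.0171 -0.0097 -0.0033]
```

```bash
python3 -m crank '[[[-24,8,0,0,-0.005,0,255],[-24,8,0,0.008,-0.005,0,255],[-20,8,10,0.008,0,0,255],[-3,8,22,0,0,0,255],[0,4,22,0,0,0,255],[0,0,20,0,0,0,255],[0,0,10,0,0,0,255],[0,0,6,0,0,0,255],[0,0,0,0,0,0,255],[0,0,0,0,0,0,255]]]' 40
python3 - <<'E'
from lib import *
S=(.5624,-.2533,-.240)
togo(w(S,[(-80,0,200)])[0],S[2]+np.pi/2)
c,im=snap('w3');d,i2=snap('s3','side')
o=np.vstack([grid(im,140,120,240,140,800,20)[:300],])
a=cv2.resize(grid(im,150,110,210,158,800,10),(400,300));b=grid(i2,225,95,128,96,533,10)
g=grid(im,150,110,210,110,533,10)
cv2.imwrite('pics/m3.png',np.vstack([g,b])[:679][:, :533]) 
g=grid(im,165,110,180,100,540,10);b=grid(i2,235,95,110,60,540,10);m=np.vstack([g,b]);print(m.shape);cv2.imwrite('pics/m3.png',m)
E
```

```text
time: 7.75
tcp_pos: [0.4767, -0.2442, 0.2268]
eef_rot: [2.487, 1.907, 0.003]
contact_force: [-0.2, -0.3, -3.7]
width: 0.0437
t 7.75 pos [ 0.4767 -0.2442  0.2268] yaw 1.3086 F [-0.2 -0.3 -3.7] w 0.0437
shift mm cur axes [11.7  4.9 26.8] in goal axes [11.5  5.4 26.8] turn [ 0.0073  0.003  -0.0222]
(595, 540, 3)
```

View pics/m3.png

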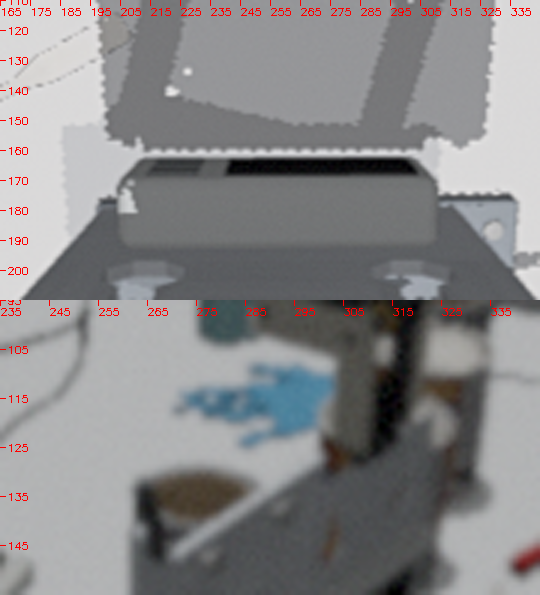

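```bash
cat > f3.py <<'E'
from lib import *
c=json.load(open('pics/w3.json'))
V=np.array(c['view']);C=-V[:3,:3].T@V[:3,3]
# tool frame from cam calib: cam in tool known
Rt=R.from_matrix
s,p,r=st()
M=[((-2.5,40,-83),(214,197)),((-2.5,-40,-83),(302,197)),((-2.5,52,-71),(201,200.5)),((-2.5,28,-71),(226.7,200.5)),((-2.5,-28,-71),(289,200.5)),((-2.5,-52,-71),(315,200.5)),((-2.5,52,-93),(205,191)),((-2.5,-52,-93),(310.7,191)),((-26.5,46,-93),(210,168)),((-26.5,-46,-93),(306,168))]
m=np.array([a for a,_ in M],float);m[:,1]*=-1  # image left = tool -x = right
px=np.array([b for _,b in M],float)
def tool(v,m):
    q=R.from_euler('xyz',v[3:]).apply(m)
    return np.c_[q[:,1],q[:,0],-q[:,2]]/1e3+np.array(v[:3])/1e3
f=lambda v:np.r_[(proj(c,p+r.apply(tool(v,m)))-px).ravel(),np.array(v)*[.3,.2,.2,30,30,30]-np.r_[0,0,-.2*22,0,0,0]]
o=least_squares(f,[0,0,-22,0,0,0.]);print('tab offset in tool mm',o.x[:3].round(1),'roll,pitch,yaw',o.x[3:].round(3));print(o.fun[:20].reshape(-1,2).round(1).tolist())
E
python3 f3.py
```

```text
tab offset in tool mm [ -0.1   1.6 -11.4] roll,pitch,yaw [ 0.001  0.032 -0.   ]
[[1.3, -1.2], [-1.4, -1.2], [-1.1, -0.2], [-0.0, -0.2], [0.2, -0.2], [1.0, -0.2], [-0.5, 1.4], [0.6, 1.4], [-0.7, 0.3], [0.6, 0.4]]
```

The wrist view shows the keyhole entries at columns 214 and 302, so the plate is centred in the jaws. The tab sits about 12 mm behind the TCP, as expected. I'll align the yaw, lateral position and height, then move to about 30 mm in front of the panel.

```bash
python3 -m crank '[[[6,0,8,0.004,0.002,-0.012,255],[6,0,10,0.004,0.001,-0.011,255],[0,8,9,0,0,0,255],[0,12,5,0,0,0,255],[0,12,0,0,0,0,255],[0,12,0,0,0,0,255],[0,8,0,0,0,0,255],[0,3,0,0,0,0,255],[0,0,0,0,0,0,255],[0,0,0,0,0,0,255]]]' 40
python3 - <<'E'
from lib import *
S=(.5624,-.2533,-.240)
togo(w(S,[(-5,0,195)])[0],S[2]+np.pi/2)
E
```

```text
time: 8.68
tcp_pos: [0.5388, -0.2431, 0.1894]
eef_rot: [-2.464, -1.947, 0.001]
contact_force: [0.2, -0.3, -4.1]
width: 0.0436
t 8.68 pos [ 0.5388 -0.2431  0.1894] yaw 1.3378 F [ 0.2 -0.3 -4.1] w 0.0436
shift mm cur axes [-4.5 20.3 -5.6] in goal axes [-4.3 20.3 -5.6] turn [-0.0013 -0.0003  0.007 ]
```

```bash
python3 -m crank '[[[-2,0,-3,0,0,0.004,255],[-2,0,-2,0,0,0.003,255],[0,0,0,0,0,0,255],[0,0,0,0,0,0,255],[0,0,0,0,0,0,255],[0,0,0,0,0,0,255],[0,0,0,0,0,0,255],[0,0,0,0,0,0,255],[0,0,0,0,0,0,255],[0,0,0,0,0,0,255]]]' 40
python3 - <<'E'
from lib import *
S=(.5624,-.2533,-.240)
togo(w(S,[(-5,0,195)])[0],S[2]+np.pi/2)
c,im=snap('w4');d,i2=snap('s4','side')
m=np.vstack([grid(im,165,150,180,100,540,10),grid(i2,225,105,110,60,540,10)]);cv2.imwrite('pics/m4.png',m)
print(proj(d,w(S,[(-12,40,136),(-12,-40,136),(-5,90,169),(-5,112,221)])).round(1).tolist())
print(proj(c,w(S,[(-12,40,136),(-12,-40,136),(-5,90,169)])).round(1).tolist())
E
```

```text
time: 9.52
tcp_pos: [0.5364, -0.2474, 0.1961]
eef_rot: [2.473, 1.937, 0.0]
contact_force: [-0.8, 0.2, -4.0]
width: 0.0439
t 9.52 pos [ 0.5364 -0.2474  0.1961] yaw 1.3293 F [-0.8  0.2 -4. ] w 0.0439
shift mm cur axes [ 0.4 21.6  1.1] in goal axes [ 0.4 21.6  1.1] turn [ 0.0004  0.0002 -0.0015]
[[279.0, 148.1], [293.2, 138.0], [267.7, 144.6], [263.3, 131.7]]
[[302.2, 218.1], [214.9, 218.2], [370.2, 241.7]]
```

View pics/m4.png

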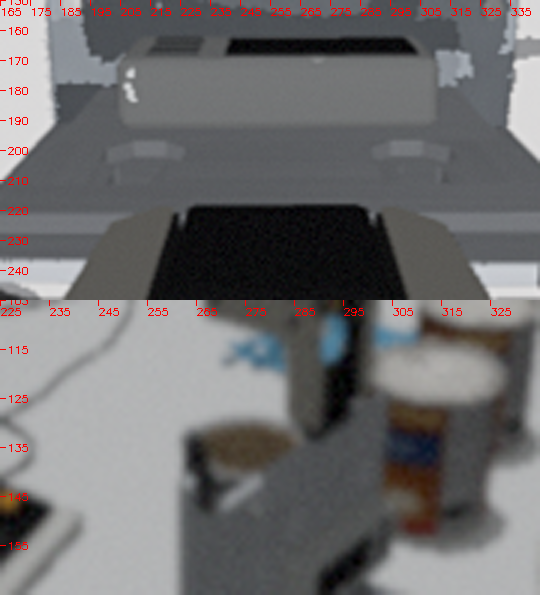

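The plate is laterally aligned: the holes are at columns 214 and 302, and the predicted studs at 214.9 and 302.2. Inserting along +x.

```bash
python3 -m crank '[[[0,4,0,0,0,0,255],[0,4,0,0,0,0,255],[0,4,0,0,0,0,255],[0,3,0,0,0,0,255],[0,2,0,0,0,0,255],[0,2,0,0,0,0,255],[0,0,0,0,0,0,255],[0,0,0,0,0,0,255],[0,0,0,0,0,0,255],[0,0,0,0,0,0,255]]]' 40
python3 - <<'E'
from lib import *
S=(.5624,-.2533,-.240)
togo(w(S,[(-5,0,195)])[0],S[2]+np.pi/2)
E
```

```text
time: 10.45
tcp_pos: [0.5573, -0.2524, 0.1955]
eef_rot: [-2.472, -1.938, 0.0]
contact_force: [0.9, -0.0, -4.0]
width: 0.0436
t 10.45 pos [ 0.5573 -0.2524  0.1955] yaw 1.3296 F [ 0.9 -0.  -4. ] w 0.0436
shift mm cur axes [0.3 0.2 0.5] in goal axes [0.3 0.2 0.5] turn [-0.0004 -0.     -0.0012]
```

```bash
python3 -m crank '[[[0,1,0,0,0,0,255],[0,1,0,0,0,0,255],[0,1,0,0,0,0,255],[0,1,0,0,0,0,255],[0,0,0,0,0,0,255],[0,0,0,0,0,0,255],[0,0,0,0,0,0,255],[0,0,0,0,0,0,255],[0,0,0,0,0,0,255],[0,0,0,0,0,0,255]]]' 40
python3 - <<'E'
from lib import *
S=(.5624,-.2533,-.240)
togo(w(S,[(-5,0,195)])[0],S[2]+np.pi/2)
E
```

```text
time: 11.28
tcp_pos: [0.5601, -0.2531, 0.1956]
eef_rot: [-2.471, -1.935, 0.004]
contact_force: [-1.9, 1.2, -2.2]
width: 0.0435
t 11.28 pos [ 0.5601 -0.2531  0.1956] yaw 1.3285 F [-1.9  1.2 -2.2] w 0.0435
shift mm cur axes [ 0.4 -2.7  0.6] in goal axes [ 0.4 -2.7  0.6] turn [-0.004  -0.0002 -0.0023]
```

Light contact at the depth where the plate should reach the panel, well past the heads. Sliding down.

```bash
python3 -m crank '[[[0,-1,2,0,0,0,255],[0,0,3,0,0,0,255],[0,0,3,0,0,0,255],[0,0,3,0,0,0,255],[0,0,3,0,0,0,255],[0,0,2,0,0,0,255],[0,0,2,0,0,0,255],[0,0,0,0,0,0,255],[0,0,0,0,0,0,255],[0,0,0,0,0,0,255]]]' 40
python3 - <<'E'
from lib import *
S=(.5624,-.2533,-.240)
togo(w(S,[(-4,0,173.5)])[0],S[2]+np.pi/2)
E
```

```text
time: 12.12
tcp_pos: [0.5595, -0.2529, 0.1752]
eef_rot: [-2.471, -1.936, 0.002]
contact_force: [1.0, 0.8, -3.2]
width: 0.0437
t 12.12 pos [ 0.5595 -0.2529  0.1752] yaw 1.329 F [ 1.   0.8 -3.2] w 0.0437
shift mm cur axes [ 0.3 -1.1  1.7] in goal axes [ 0.3 -1.1  1.7] turn [-0.0026 -0.0003 -0.0018]
```

```bash
python3 -m crank '[[[0,0,1,0,0,0,255],[0,0,1,0,0,0,255],[0,0,1,0,0,0,255],[0,0,1,0,0,0,255],[0,0,0,0,0,0,255],[0,0,0,0,0,0,255],[0,0,0,0,0,0,255],[0,0,0,0,0,0,255],[0,0,0,0,0,0,255],[0,0,0,0,0,0,255]]]' 40
python3 - <<'E'
from lib import *
S=(.5624,-.2533,-.240)
togo(w(S,[(-4,0,173.5)])[0],S[2]+np.pi/2)
E
```

```text
time: 12.95
tcp_pos: [0.5596, -0.253, 0.1721]
eef_rot: [-2.472, -1.936, 0.002]
contact_force: [-0.8, -0.4, -1.3]
width: 0.0438
t 12.95 pos [ 0.5596 -0.253   0.1721] yaw 1.3289 F [-0.8 -0.4 -1.3] w 0.0438
shift mm cur axes [ 0.4 -1.2 -1.4] in goal axes [ 0.4 -1.2 -1.4] turn [-0.0016  0.0001 -0.0019]
```

```bash
python3 -m crank '[[[0,0,1,0,0,0,255],[0,0,1,0,0,0,255],[0,0,1,0,0,0,255],[0,0,1,0,0,0,255],[0,0,0,0,0,0,255],[0,0,0,0,0,0,255],[0,0,0,0,0,0,255],[0,0,0,0,0,0,255],[0,0,0,0,0,0,255],[0,0,0,0,0,0,255]]]' 40
python3 - <<'E'
from lib import *
S=(.5624,-.2533,-.240)
togo(w(S,[(-4,0,173.5)])[0],S[2]+np.pi/2)
c,im=snap('w5');d,i2=snap('s5','side')
m=np.vstack([grid(im,165,130,180,100,540,10),grid(i2,235,105,110,60,540,10)]);cv2.imwrite('pics/m5.png',m)
print(proj(c,w(S,[(-12,40,136),(-12,-40,136)])).round(1).tolist())
E
```

```text
time: 13.78
tcp_pos: [0.5596, -0.253, 0.172]
eef_rot: [2.473, 1.937, -0.0]
contact_force: [-2.1, 0.7, 0.8]
width: 0.0437
t 13.78 pos [ 0.5596 -0.253   0.172 ] yaw 1.3288 F [-2.1  0.7  0.8] w 0.0437
shift mm cur axes [ 0.3 -1.2 -1.5] in goal axes [ 0.3 -1.2 -1.5] turn [ 0.0005  0.0007 -0.002 ]
[[308.3, 202.0], [208.9, 202.2]]
```

View pics/m5.png

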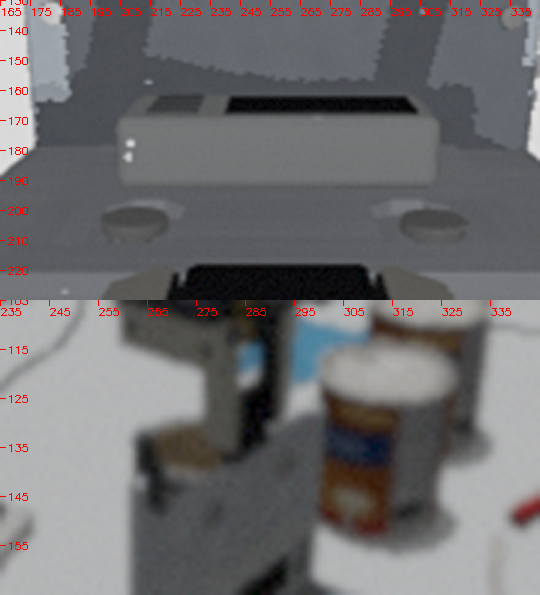

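Both stud heads now show in front of the plate at (210,204) and (310,204), and the weight rests on the studs. Releasing and rising.

```bash
python3 -m crank '[[[0,0,0,0,0,0,100],[0,0,0,0,0,0,100],[0,0,0,0,0,0,100],[0,0,0,0,0,0,100],[0,0,0,0,0,0,100],[0,0,-10,0,0,0,100],[0,0,-20,0,0,0,100],[0,0,-25,0,0,0,100],[0,0,-25,0,0,0,100],[0,0,-25,0,0,0,100]]]' 40
python3 - <<'E'
from lib import *
S=(.5624,-.2533,-.240)
togo(w(S,[(-10,160,280)])[0],S[2]+np.pi/2)
E
```

```text
time: 14.72
tcp_pos: [0.5586, -0.2523, 0.2777]
eef_rot: [-2.47, -1.935, 0.004]
contact_force: [-0.5, -0.6, 0.7]
width: 0.0569
t 14.72 pos [ 0.5586 -0.2523  0.2777] yaw 1.3291 F [-0.5 -0.6  0.7] w 0.0569
shift mm cur axes [160.   -6.4  -2.1] in goal axes [160.   -6.1  -2.3] turn [-0.005  -0.0008 -0.0017]
```

```bash
python3 -m crank '[[[30,-2,0,0,0,0,255],[32,-2,0,0,0,0,255],[34,-2,0,0,0,0,255],[32,0,0,0,0,0,255],[30,0,0,0,0,0,255],[0,0,0,0,0,0,255],[0,0,20,0,0,0,255],[0,0,20,0,0,0,255],[0,0,20,0,0,0,255],[0,0,16,0,0,0,255]]]' 20
python3 - <<'E'
from lib import *
S=(.5624,-.2533,-.240)
togo(w(S,[(-10,70,200)])[0],S[2]+np.pi/2)
c,im=snap('w6');d,i2=snap('s6','side')
m=np.vstack([grid(im,130,130,240,130,640,20)[:346],grid(i2,225,95,120,45,640,10)]);cv2.imwrite('pics/m6.png',m)
S=(.5624,-.2533,-.240)
print(proj(c,w(S,[(-12,40,136),(-12,-40,136),(-5,40,160),(-9,112.6,220)])).round(1).tolist(),proj(d,w(S,[(-12,40,136),(-12,-40,136),(-5,90,169),(-5,112.6,220)])).round(1).tolist())
E
```

```text
time: 15.55
tcp_pos: [0.5953, -0.092, 0.2211]
eef_rot: [2.462, 1.927, 0.018]
contact_force: [0.1, 0.1, -0.7]
width: 0.0009
t 15.55 pos [ 0.5953 -0.092   0.2211] yaw 1.3285 F [ 0.1  0.1 -0.7] w 0.0009
shift mm cur axes [-94.5  -3.8  21.1] in goal axes [-94.5  -3.6  21.1] turn [ 0.019   0.0003 -0.0023]
[[132.1, 188.0], [52.7, 188.2], [121.4, 203.1], [182.9, 228.0]] [[279.0, 148.1], [293.2, 138.0], [267.7, 144.6], [263.1, 132.1]]
```

View pics/m6.png

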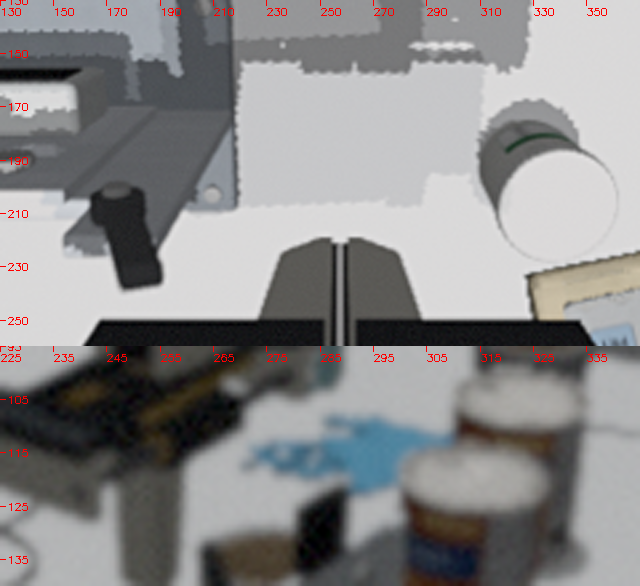

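The catch tip is at (183,232) in the wrist picture, close to where it was predicted, and the closed fingers are to its left. Pushing it inward.

```bash
python3 -m crank '[[[-14,-3,11,0.01,0,0,255],[-14,0,10,0.009,0,0,255],[-10,0,0,0,0,0,255],[-10,0,0,0,0,0,255],[-10,0,0,0,0,0,255],[-10,0,0,0,0,0,255],[-10,0,0,0,0,0,255],[-8,0,0,0,0,0,255],[-8,0,0,0,0,0,255],[-4,0,0,0,0,0,255]]]' 20
python3 - <<'E'
from lib import *
S=(.5624,-.2533,-.240)
togo(w(S,[(-10,56,176)])[0],S[2]+np.pi/2)
E
```

```text
time: 16.48
tcp_pos: [0.5666, -0.198, 0.2039]
eef_rot: [2.475, 1.934, 0.001]
contact_force: [-0.5, 0.2, 0.1]
width: 0.0003
t 16.48 pos [ 0.5666 -0.198   0.2039] yaw 1.3266 F [-0.5  0.2  0.1] w 0.0003
shift mm cur axes [ 1.3 -1.  27.9] in goal axes [ 1.3 -1.  27.9] turn [ 0.0013  0.0003 -0.0042]
```

```bash
python3 -m crank '[[[0,0,5,0,0,0,255],[0,0,5,0,0,0,255],[0,0,5,0,0,0,255],[0,0,5,0,0,0,255],[0,0,4,0,0,0,255],[0,0,3,0,0,0,255],[0,0,2,0,0,0,255],[0,0,0,0,0,0,255],[0,0,0,0,0,0,255],[0,0,0,0,0,0,255]]]' 20
python3 - <<'E'
from lib import *
S=(.5624,-.2533,-.240)
togo(w(S,[(-10,56,176)])[0],S[2]+np.pi/2)
E
```

```text
time: 17.32
tcp_pos: [0.5674, -0.1982, 0.1754]
eef_rot: [2.47, 1.932, 0.002]
contact_force: [0.2, -1.1, 0.1]
width: 0.0004
t 17.32 pos [ 0.5674 -0.1982  0.1754] yaw 1.3275 F [ 0.2 -1.1  0.1] w 0.0004
shift mm cur axes [ 1.3 -1.8 -0.7] in goal axes [ 1.3 -1.8 -0.6] turn [ 0.0054  0.0025 -0.0033]
```

```bash
python3 -m crank '[[[0,0,1,0,0,0,255],[0,0,1,0,0,0,255],[0,0,1,0,0,0,255],[0,0,0,0,0,0,255],[0,0,0,0,0,0,255],[0,0,0,0,0,0,255],[0,0,0,0,0,0,255],[0,0,0,0,0,0,255],[0,0,0,0,0,0,255],[0,0,0,0,0,0,255]]]' 20
python3 -m crank '[[[0,0,-8,0,0,0,255],[0,0,-15,0,0,0,255],[0,0,-20,0,0,0,255],[0,-20,-20,0,0,0,255],[0,-35,-15,0,0,0,255],[0,-35,-5,0,0,0,255],[0,-25,0,0,0,0,255],[0,0,0,0,0,0,255],[0,0,0,0,0,0,255],[0,0,0,0,0,0,255]]]' 20
python3 - <<'E'
from lib import *
S=(.5624,-.2533,-.240)
togo(w(S,[(-10,56,176)])[0],S[2]+np.pi/2)
c,im=snap('w7');d,i2=snap('s7','side')
m=np.vstack([grid(im,80,170,260,150,600,20),grid(i2,225,95,150,62,600,10)]);print(m.shape);cv2.imwrite('pics/m7.png',m[:600])
for a in(1.57,1.35,0.9): print(a,[proj(k,w(S,[(-9,90,169),(-9,90-56*np.sin(a),169+56*np.cos(a)),(-12,40,136),(-12,-40,136),(-4,70,160)])).round(1).tolist() for k in(c,d)])
E
```

```text
time: 18.15
tcp_pos: [0.5678, -0.1982, 0.1751]
eef_rot: [2.467, 1.931, 0.002]
contact_force: [-2.4, -1.0, 4.7]
width: 0.0003
time: 18.98
tcp_pos: [0.4514, -0.1681, 0.2688]
eef_rot: [2.465, 1.932, 0.006]
contact_force: [0.4, -0.4, 0.2]
width: 0.0003
t 18.98 pos [ 0.4514 -0.1681  0.2688] yaw 1.3292 F [ 0.4 -0.4  0.2] w 0.0003
shift mm cur axes [1.000e-01 1.171e+02 9.400e+01] in goal axes [ -0.4 118.   92.8] turn [ 0.0099  0.0032 -0.0015]
(594, 600, 3)
1.57 [[[286.9, 286.4], [239.3, 286.4], [245.6, 268.1], [183.8, 268.0], [269.6, 285.2]], [[268.8, 145.0], [279.7, 137.6], [279.0, 148.1], [293.2, 138.0], [271.3, 144.5]]]
1.35 [[[286.9, 286.4], [239.8, 293.3], [245.6, 268.1], [183.8, 268.0], [269.6, 285.2]], [[268.8, 145.0], [279.5, 134.2], [279.0, 148.1], [293.2, 138.0], [271.3, 144.5]]]
0.9 [[[286.9, 286.4], [248.6, 307.5], [245.6, 268.1], [183.8, 268.0], [269.6, 285.2]], [[268.8, 145.0], [277.7, 128.8], [279.0, 148.1], [293.2, 138.0], [271.3, 144.5]]]
```

View pics/m7.png

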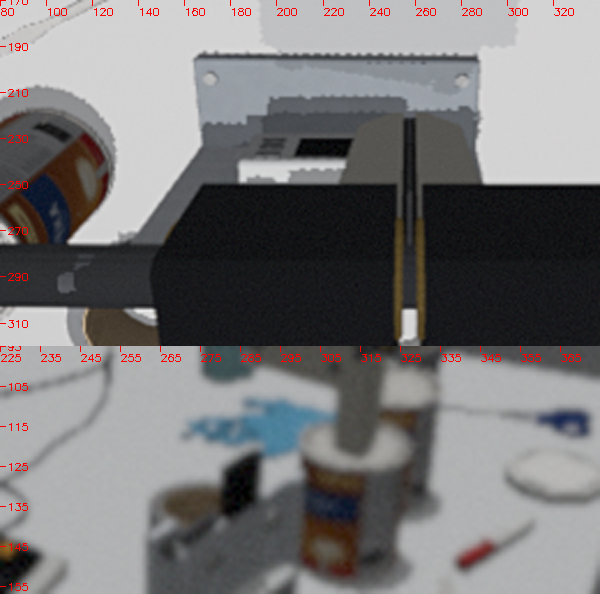

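```bash
python3 -c "
from bench import arm;print(arm.finish_job())"
```

```text
the job is handed in; nothing more can be done
None
```

I lifted the readout out of its rack by the tab, hung it on both studs and turned the catch over the plate's top edge. I handed the job in at about 19 s; it gave no verdict.

**Readout home:** In the wrist picture taken before release, both stud heads showed in front of the plate. The plate stopped against the studs, with the readout's weight off the gripper. The last views did not show the studs clearly, so I did not see them again after turning the catch.

**Catch:** The fingers met its stop with about 5 N at z = 0.175 m, which is the height of the bar's upper edge when level. The last side picture shows the bar level, ending near (279.5, 139). I predicted (279.7, 137.6) for fully level and (279.5, 134) for the 1.35 rad limit.

**Everything else:** The gripper stood about 12 cm in front of the stand, about 9 cm higher than where it pressed the catch, with no contact force. My moves stayed clear of the timer, jar and large weight, but I did not measure their positions again at the end.

**Disagreements:** The first fit from the fixed cameras missed the stud heads by up to 5 px; I put this down to misreading those pixels. The wrist camera changed the stand's yaw by about 0.01 rad, and the insertion met no resistance with that value. The gripper also held the tab about 6 mm higher than planned, which I allowed for when hanging it.

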